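# Press the micrometer home in its foam pocket

### The job

Put the micrometer lying on the bench back into its die-cut pocket in the foam insert, which sits loosely lengthways in its case, and press it fully home at both ends, the frame and the thimble, then let go of it. It is a measuring tool: press it in, never slam or force it hard, and leave the oil jar, screwdriver and spanner where they are.

Things in the scene. Friction and masses are not known exactly. Their poses are not given: they have to be found in the camera images.
- mic_mid (a point): Centre of the loose outside micrometer (0.34 kg) lying flat, half-way up: 165 mm long (x), 50 wide (y), all 18 thick (z). Dark grey U frame, x -82.5 to 12.5, y -25 to 25: anvil leg x -82.5 to -64.5 and second leg x -7.5 to 12.5, both 50 wide; black back bar y -25 to -8. Round barrel along x at y +14: sleeve dia. 15 to x 32.5, thimble dia. 18 to x 72.5, ratchet dia. 13 to x 82.5
- mic_grip (a point): Middle of the second leg, half-way up (x +2.5, y 0 mm from mic_mid, same axes), close to the centre of mass: flat sides at y = +-25 mm, so a grasp 50 mm across along y. Hold only the upper half of the 18 mm thickness: fingers do not fit into the pocket
- mic_frame (a point): Top face of the anvil leg (x -70, y 0 mm from mic_mid, 9 mm above it): where the frame end is pressed
- mic_thimble (a point): Very top of the thimble (x +52, y +14 mm from mic_mid, 9 mm above it): where the barrel end is pressed
- pocket_mid (a point): Where mic_mid would lie, same axes, with the micrometer home and the foam centred in its case. The foam may sit up to 8 mm off this along x, unmeasured (y, z and yaw are true). Pocket: the micrometer's outline (frame box x -84 to 14, y -26.5 to 26.5; barrel channel x 14 to 84, y 3.5 to 24.5 mm), 1.5 mm play all round, square edges, 14 mm deep, pale floor 9 mm below this point
- pocket_frame (a point): Where mic_frame would lie when home with the foam centred; 4 mm above the foam's top. Springy foam bulges in the pocket's long walls, a pair beside the anvil leg and a pair beside the thimble, stop the micrometer about 4 to 6 mm down; pushing it past them takes roughly 5 to 15 N at each end, and pressing one end alone leaves the other end up
- pocket_thimble (a point): Where mic_thimble would lie when home with the foam centred; 4 mm above the foam's top
- tray: Shallow grey case fixed to the bench, 224 (x) by 119 (y), walls 26 mm high, origin at its underside's centre, pocket_mid 25 mm above. In it a charcoal foam insert 200 (x) by 110 mm, top 30 mm above the bench: 16 mm shorter than the case, it starts anywhere along x and slides only under about 25 N. A steel rod is sunk in its corner (x 24 to 76, y -28), up to 4 mm above the foam
- oil_can: Bystander: amber jar, 48 mm diameter, 75 mm high, origin at the centre of its underside
- screwdriver: Bystander: screwdriver, 190 mm long, lying on the bench along its own x, about 30 mm high
- spanner: Bystander: open-ended spanner, 170 mm long, lying on the bench along its own x
Mind the look-alikes: they are no part of the job. Several things look just like the part that bears mic_mid: the one meant starts farthest to the robot's left.

How it is judged:
At the end, for the whole second after the job is handed in: The micrometer lies home in the foam's pocket, wherever the foam sits in its case: both its frame end and its thimble end within 2 mm of full depth and within 12 mm sideways of their home points for centred foam, with nothing of the robot touching it (z of mic_frame in the frame of pocket_frame between -0.003 and 0.002 m and z of mic_thimble in the frame of pocket_thimble between -0.003 and 0.002 m and horizontal distance between mic_frame and pocket_frame below 0.012 m and horizontal distance between mic_thimble and pocket_thimble below 0.012 m and contact force between mic and the arm below 0.1 N and contact force between mic and the fingers below 0.1 N).
It fails at once if the micrometer is forced into the foam with more than 70 N (contact force between mic and tray above 70 N).
It fails at once if the oil jar is moved more than 30 mm or knocked over (distance of oil_can from where it was at the start of the episode above 0.03 m or angle between oil_can's own z axis and vertical above 0.5 rad).
It fails at once if the screwdriver is moved more than 30 mm (distance of screwdriver from where it was at the start of the episode above 0.03 m).
It fails at once if the spanner is moved more than 30 mm (distance of spanner from where it was at the start of the episode above 0.03 m).
It also fails if it takes over 64 s, if anything falls off the work surface, if the arm or the gripper's body presses on something with over 40 N, if the wrist force passes 120 N, or if a joint passes its speed limit or range.

### The arm

A 6-joint arm with a two-finger parallel gripper is mounted at the origin on the work surface. World frame = base frame: x ahead of the robot, y to its left, z up, the work surface at z = 0. Lengths are in m, angles in rad, forces in N, time in s.
With the tool pointing down it reaches from about 0.325 to 1 m from the base axis. Payload 5.1 kg.
Tool frame: the origin (TCP) lies on the centre line of the jaws, within the pads' length; the fingertips stand 8 mm ahead of it and the grasp point (between the pads) lies 11 mm behind it; z points along the fingers, y is the line along which they close (so a half turn about z gives the same grasp; the last joint's range is limited). The gripper opens to 85 mm and grips with 20 to 120 N. Pads are 22 mm wide; open, the fingers measure 114 mm over their backs; the gripper's body (76 mm by 85 mm) begins 54 mm behind the grasp point. The pads swing forward as they close: fully open they stand 13 mm farther back than shut.
Start: joints at [-1.399, 0.124, 1.65, -0, 1.367, -0.083], TCP at [0.164, -0.629, 0.239] pointing down, gripper open.
Joint ranges: [-2.61, 2.61], [-1.02, 2.33], [0.03, 2.71], [-1.35, 4.49], [0.32, 2.68], [-2.91, 2.91]. Speed limits (rad/s): [2.57, 2.57, 3.14, 3.14, 3.14, 3.14].

### API

Orientations are given as a unit quaternion [w, x, y, z].
In Python, from plant import r, read_camera, camera_params gives the robot as it stands. The module is installed in compiled form; this text tells all that it offers. Calls block until the motion is done:
- r.goto(position, orientation): joint-space move of the TCP to a pose.
- r.move_straight(position, attitude=None, rate=0.15): straight line of the TCP; attitude=None keeps the orientation; rate is the mean speed in m/s.
- r.goto_joints(angles): joint-space move.
- r.command_gripper(opening, force=None): finger opening in m; force is the grip in N (None keeps the last); returns when the fingers have stopped.
- r.sleep(seconds).
- r.solve_ik(position, orientation): joint angles nearest the present ones, or None.
- r.get_obs(): the state.
- read_camera(name): name is "scene" or "top" or "wrist"; returns (picture, depth): 480x640x3 uint8, red, green, blue; 480x640 float32, m along the optical axis (not along the pixel's ray), 0 where there is no reading.
- camera_params(name): a dict with "fx", "fy", "cx", "cy" (pixels), "T" (4x4, takes a point from camera to world coordinates). Camera axes: x right, y up, looking along -z (the intrinsics and any distortion apply to the point x, -y, -z); pixel columns grow to the right and rows downward; lengths in m; the calibration is good to about 2 mm. A picture is of the moment at which its call begins: read the wrist's pose just before it. camera_params takes no time and is no camera call; for the wrist camera it gives the pose at the moment of the call.
A pose or a line that the arm cannot do raises r.PlanningError and nothing moves.
- r.hand_in(): hands the job in; it is judged then, once.
The state is a dict: "time_s": time; "q": joint angles; "joint_vel": joint speeds; "effort": joint torques, N m; "ee_pos": TCP position; "ee_rot": TCP orientation; "wrist_force": force on the tool from outside, world axes, zero at the start; "moment": the same for the moment, N m; "finger_gap": finger opening in m; "gripper_force": force on a finger pad.
Only numpy, scipy, OpenCV 4.12 (cv2) and the standard library are available. Lean on these libraries where they do the work, as an engineer would, in place of code of your own. Each camera call takes 0.05 s, during which the arm holds its last target. There are 200 camera calls.

## Working session

There is one attempt and no reset: what is moved stays moved. The work goes in short steps, each a Python script; the robot and the scene stay as the last script left them, time stands still between calls to the robot, and variables do not carry over. Pictures are saved under pics/ and viewed, at most 10 in all, crops included, and the job is handed in when it is done.

```bash
mkdir -p pics
cat > h.py <<'E'
import numpy as np, cv2
from plant import r, read_camera, camera_params
def snap(n,f):
    p=camera_params(n); a,d=read_camera(n); np.savez('pics/'+f+'.npz',a=a,d=d,**{k:np.array(v) for k,v in p.items()})
    cv2.imwrite('pics/'+f+'.png',a[:,:,::-1]); return a,d,p
def cloud(d,p):
    v,u=np.mgrid[0:480,0:640]; c=np.stack([(u-p['cx'])/p['fx']*d,-(v-p['cy'])/p['fy']*d,-d,np.ones_like(d)],-1)
    return (c@np.array(p['T']).T)[...,:3]
def load(f):
    z=np.load('pics/'+f+'.npz'); return z['a'],z['d'],{k:z[k] for k in z.files if k not in 'ad'}
E
python3 - <<'E'
from h import *
for n in('top','scene'):
    a,d,p=snap(n,n+'0'); print(n,p)
print(r.get_obs()['time_s'])
E
```

```text
top {'fx': 480.7524673487823, 'fy': 480.7524673487823, 'cx': 325.62812206487536, 'cy': 245.4165879608531, 'T': array([[ 0.02474278,  0.99829105, -0.05294116,  0.52885033],
       [-0.99968089,  0.02443804, -0.00639594, -0.04265862],
       [-0.00509123,  0.05308252,  0.99857715,  0.96633796],
       [ 0.        ,  0.        ,  0.        ,  1.        ]])}
scene {'fx': 486.84003553866415, 'fy': 486.84003553866415, 'cx': 313.0905514442364, 'cy': 234.5244593120604, 'T': array([[-0.66756984, -0.63092938,  0.39532091,  0.94379239],
       [ 0.74448159, -0.57269661,  0.34317016,  0.27685093],
       [ 0.00988281,  0.52339919,  0.85203029,  0.83256878],
       [ 0.        ,  0.        ,  0.        ,  1.        ]])}
0.1
```

View pics/top0.png

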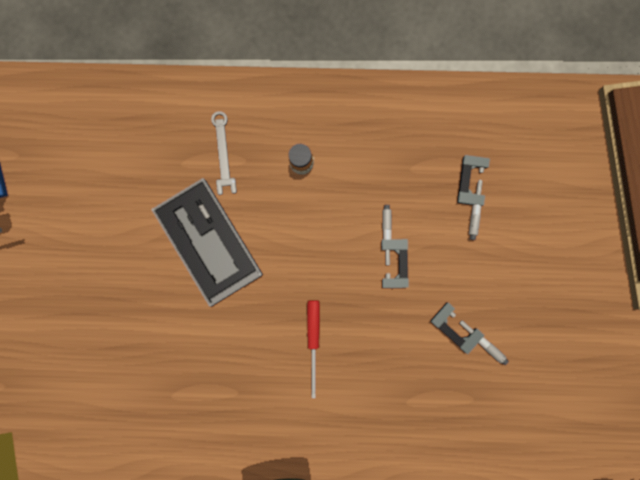

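The micrometers are at pixels (395,245), (475,195) and (465,335). The robot's left is image left, so I choose (395,245). The case is at (207,242), with the barrel channel up-left and the rod at (205,212). The jar is at (300,160), the spanner at (223,155) and the screwdriver at (314,345).

Run:
```python
from h import *
a,d,p=load('top0'); P=cloud(d,p)
def rect(u0,u1,v0,v1,zl,zh,name):
    Q=P[v0:v1,u0:u1]; m=((Q[...,2]>zl)&(Q[...,2]<zh)&(d[v0:v1,u0:u1]>0)).astype(np.uint8)
    n,l,s,c=cv2.connectedComponentsWithStats(m); k=1+np.argmax(s[1:,4]); q=Q[l==k]
    R=cv2.minAreaRect((q[:,:2]*1000).astype(np.float32)); print(name,R,q[:,2].mean(), len(q)); return q
print('bench z',np.median(P[300:400,100:250,2]), P[340:400,350:420,2].std())
rect(370,425,195,300,.007,.04,'mic')
rect(140,275,170,315,.012,.05,'tray')
rect(280,325,135,185,.03,.1,'jar')
c1=cv2.resize(a[195:300,345:445],None,fx=4,fy=4,interpolation=2); c2=cv2.resize(a[170:315,145:270],None,fx=3,fy=3,interpolation=2)
H=435; o=np.zeros((H,790,3),np.uint8); o[:420,:400]=c1; o[:435,405:780]=c2; cv2.imwrite('pics/c0.png',o[:,:,::-1])
```

```text
bench z -0.00040341359143730715 0.06484542088424408
mic ((582.1593017578125, -172.67025756835938), (163.3854522705078, 50.20620346069336), 1.7458322048187256) 0.016804615520267758 1184
tray ((581.10986328125, 199.1042938232422), (225.44839477539062, 119.87953186035156), 33.06301498413086) 0.025347366783488756 6691
jar ((743.9196166992188, 15.608115196228027), (44.8277702331543, 44.29170227050781), 81.68785858154297) 0.0666705195520054 564
```

View pics/c0.png

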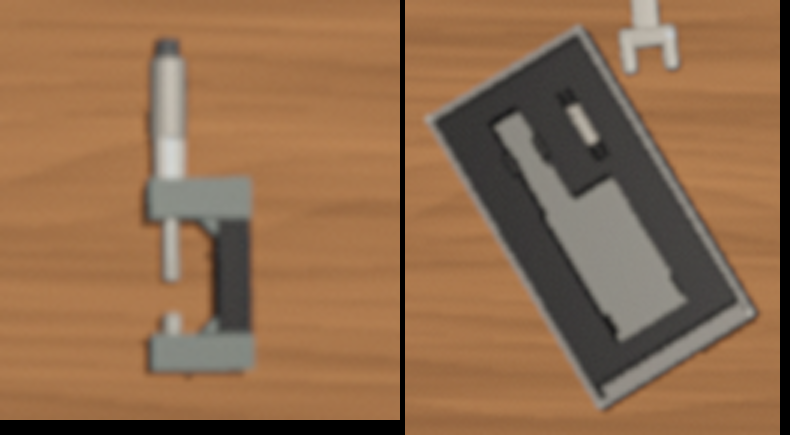

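The left crop shows the chosen micrometer, with its barrel up and at the left, so it lies right side up. In the right crop the foam seems shoved toward +x: the gap is at the lower right. Next I'll take wrist views of both at the same relative pose, so that calibration bias cancels.

```bash
cat >> h.py <<'E'
from scipy.spatial.transform import Rotation as Ro
MIC=np.array([.5822,-.1727]); MY=np.radians(1.75); TRAY=np.array([.5811,.1991]); TY=np.radians(33.06)
def quat(yaw,half):
    q=(Ro.from_euler('z',yaw+half*np.pi)*Ro.from_euler('x',np.pi)).as_quat(); return [q[3],q[0],q[1],q[2]]
def off(c,yaw,x,y):
    return c+np.array([[np.cos(yaw),-np.sin(yaw)],[np.sin(yaw),np.cos(yaw)]])@[x,y]
E
python3 - <<'E'
from h import *
print(r.get_obs()['ee_rot'])
sol={}
for h in(0,1,-1):
    for n,c,y in(('m',MIC,MY),('p',TRAY,TY)):
        q=r.solve_ik([*off(c,y,.0025,0),.2],quat(y,h)); print(h,n,None if q is None else np.round(q,2))
H=0
r.goto([*off(TRAY,TY,.0025,0),.22],quat(TY,H)); r.sleep(.3); snap('wrist','wp')
r.goto([*off(MIC,MY,.0025,0),.22],quat(MY,H)); r.command_gripper(.058); r.sleep(.3)
a,d,p=snap('wrist','wm')
print(r.get_obs()['ee_pos'],r.get_obs()['time_s'],r.get_obs()['finger_gap'])
snap('scene','s1')
w,_,_=load('wp')
cv2.imwrite('pics/w2.png',cv2.resize(np.hstack([w,a])[:,:,::-1],(800,300),interpolation=3))
E
```

```text
[-9.50130053e-04  9.91896495e-01  1.27045023e-01 -5.28725096e-05]
0 m [-0.38  0.06  1.78 -0.    1.3   1.17]
0 p [ 0.24  0.08  1.77 -0.    1.3   1.24]
1 m [-0.38  0.06  1.78  0.    1.3  -1.98]
1 p [ 0.24  0.08  1.77  0.    1.3  -1.9 ]
-1 m [-0.38  0.06  1.78  0.    1.3  -1.98]
-1 p [ 0.24  0.08  1.77  0.    1.3  -1.9 ]
[ 0.58468563 -0.17268459  0.21998788] 5.8333 0.05845063763654677
```

View pics/w2.png

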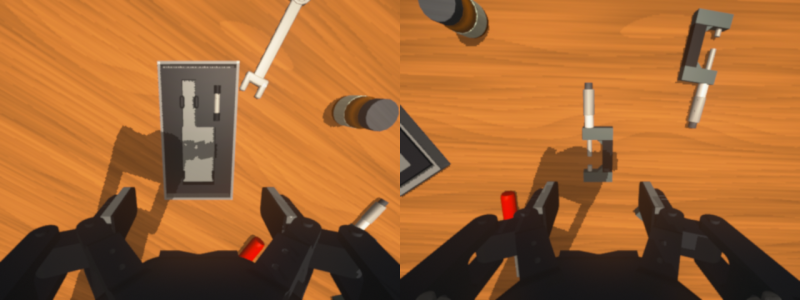

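View pics/s1.png

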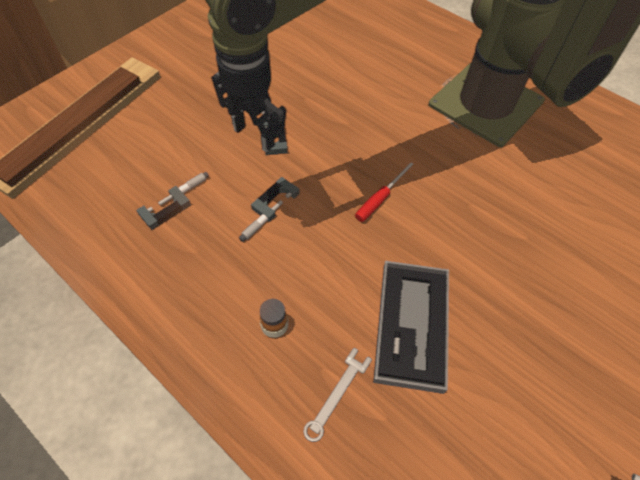

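The wrist views show the pocket at about (200,130) in the left half and the micrometer at about (597,140) in the right half. The scene view shows the gripper above the micrometer, fingertips at (275,148). Now the numbers.

Run:
```python
from h import *
def loc(P,c,y):
    q=P[...,:2]-c; return q[...,0]*np.cos(y)+q[...,1]*np.sin(y), -q[...,0]*np.sin(y)+q[...,1]*np.cos(y)
def rect(P,m,n):
    m=m.astype(np.uint8); k,l,s,c=cv2.connectedComponentsWithStats(m); q=P[l==1+np.argmax(s[1:,4])]
    R=cv2.minAreaRect((q[:,:2]*1000).astype(np.float32)); print(n,R,q[:,2].mean(),np.percentile(q[:,2],[2,98]))
a,d,p=load('wm'); P=cloud(d,p); X,Y=loc(P,MIC,MY)
b=(abs(X)<.12)&(abs(Y)<.06)&(d>0); print('bench',np.median(P[b&(P[...,2]<.006)][:,2]))
rect(P,b&(P[...,2]>.007)&(P[...,2]<.05),'mic')
f=(P[...,2]>.1)&(P[...,2]<.3)&(d>0)
for s in(1,-1):
    g=P[f&(Y*s>0)&(abs(Y)<.06)]; print('finger z low wrist',np.percentile(g[:,2],[0,.5,2,10]) if len(g) else 0)
a2,d2,p2=load('s1'); S=cloud(d2,p2); X,Y=loc(S,MIC,MY)
for s in(1,-1):
    g=S[(S[...,2]>.1)&(abs(X)<.05)&(abs(Y)<.07)&(Y*s>0)&(d2>0)]; print('scene low',len(g),np.sort(g[:,2])[:6])
a,d,p=load('wp'); P=cloud(d,p); X,Y=loc(P,TRAY,TY); ok=d>0
b=(abs(X)<.14)&(abs(Y)<.08)&ok; print('bench',np.median(P[b&(P[...,2]<.006)][:,2]))
rect(P,b&(P[...,2]>.012)&(P[...,2]<.05),'tray')
Z=P[...,2]
def prof(y0,y1,x0,x1,n):
    print(n)
    for x in np.arange(x0,x1,.001):
        g=ok&(Y>y0)&(Y<y1)&(X>=x)&(X<x+.001); 
        if g.any(): print('%.0f:%.1f'%(x*1e3,np.median(Z[g])*1e3),end=' ')
    print()
prof(-.05,.05,-.115,-.085,'foam -x end'); prof(-.05,.05,.085,.115,'foam +x end')
prof(-.02,.02,-.098,-.07,'pocket -x'); prof(.008,.020,.07,.098,'channel +x'); prof(-.022,-.003,.0,.03,'box +x')
```

```text
bench 0.00012315646309668526
mic ((584.1348876953125, -172.2172088623047), (164.43841552734375, 49.90936279296875), 1.8218662738800049) 0.016747590882846608 [0.01030951 0.01943077]
finger z low wrist [0.21624925 0.22166769 0.22868052 0.25400032]
finger z low wrist [0.21610589 0.22139752 0.22849323 0.25380731]
scene low 6189 [0.21630513 0.21875068 0.21884731 0.2200393  0.22162007 0.22195169]
scene low 1254 [0.21639542 0.21686251 0.21745373 0.2181128  0.21834753 0.21901425]
bench 0.0001856621792598323
tray ((581.6014404296875, 199.119873046875), (224.42559814453125, 119.408935546875), 33.091983795166016) 0.02617269772662514 [0.01506084 0.03200115]
foam -x end
-112:25.3 -111:26.3 -110:26.2 -109:26.1 -108:19.4 -107:18.6 -106:25.0 -97:28.8 -96:30.1 -95:30.1 -94:29.9 -93:30.3 -92:30.4 -91:30.2 -90:30.0 -89:30.0 -88:30.1 -87:29.9 -86:30.3 
foam +x end
85:29.9 86:30.1 87:29.6 88:30.2 89:30.2 90:29.8 91:30.2 92:30.1 93:30.1 94:30.0 95:30.3 96:29.9 97:30.0 98:30.0 99:30.2 100:30.3 101:30.2 102:30.2 105:4.8 106:4.1 107:4.1 108:4.1 109:23.0 110:25.9 111:26.2 112:26.0 
pocket -x
-97:28.8 -96:30.2 -95:29.9 -94:29.9 -93:30.3 -92:30.3 -91:30.2 -90:30.1 -89:30.0 -88:29.9 -87:29.9 -86:30.5 -85:30.4 -84:30.3 -83:30.0 -82:29.9 -81:24.1 -80:16.8 -79:16.1 -78:16.2 -77:15.9 -76:15.9 -75:16.5 -74:16.3 -73:16.3 -72:15.9 -71:16.0 
channel +x
70:16.2 71:16.6 72:16.3 73:16.4 74:16.4 75:16.4 76:16.3 77:16.1 78:16.0 79:16.6 80:16.2 81:15.9 82:16.1 83:16.5 84:16.0 85:16.4 86:16.3 87:21.6 88:29.8 89:30.3 90:29.5 91:30.2 92:30.1 93:30.1 94:29.9 95:30.4 96:29.9 97:29.9 
box +x
0:16.1 1:16.4 2:16.2 3:16.6 4:16.2 5:16.2 6:16.1 7:15.8 8:15.9 9:16.4 10:286.4 11:293.5 12:296.8 13:299.2 14:16.4 15:16.5 16:300.2 17:300.1 18:300.9 19:307.7 20:309.9 21:310.8 22:309.5 23:30.3 24:29.8 25:30.2 26:30.2 27:30.2 28:30.2 29:29.7
```

```bash
cat >> h.py <<'E'
MIC=np.array([.58413,-.17222]); MY=np.radians(1.82); TY=np.radians(33.08)
PK=off(TRAY,TY,.0032,-.00026)   # pocket centre (wrist camera's frame)
PQ=quat(TY,0); MQ=quat(MY,0)
E
python3 - <<'E'
from h import *
g=off(MIC,MY,.0025,0)
r.command_gripper(.066); r.goto([*g,.06],MQ); r.move_straight([*g,.015],rate=.06)
print(r.get_obs()['wrist_force'])
r.command_gripper(.04,force=45); o=r.get_obs(); print(o['finger_gap'],o['gripper_force'],o['ee_pos'])
r.move_straight([*g,.12],rate=.12); r.sleep(.2); o=r.get_obs(); print(o['finger_gap'],o['wrist_force'],o['moment'])
t=off(PK,TY,.0025,0); r.goto([*t,.10],PQ); r.sleep(.3)
a,d,p=snap('wrist','wh'); o=r.get_obs(); print(o['ee_pos'],o['time_s'],o['wrist_force'])
E
```

```text
[-0.07194089  0.43369381 -0.07624107]
0.048526691516575224 47.348090931773186 [ 0.58742464 -0.17233987  0.01602248]
0.04850759748051757 [ 0.18808648 -0.86617973 -3.14793723] [ 0.01905529 -0.11363148  0.04325735]
[0.58623322 0.20137506 0.10003548] 10.9833 [ 0.36409289  0.05171782 -2.91628033]
```

View pics/wh.png

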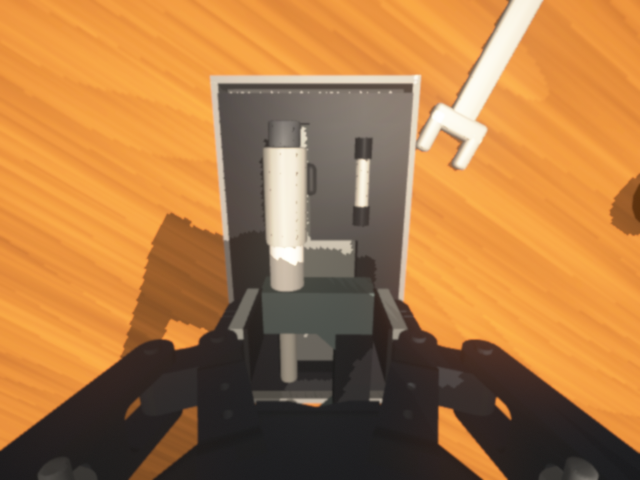

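The micrometer is held level; the barrel tip shows at (284,122), the leg at (318,305) and the pocket channel behind it. I'll measure the held pose against the pocket.

Run:
```python
from h import *
a,d,p=load('wh'); P=cloud(d,p); q=P[...,:2]-PK; c,s=np.cos(TY),np.sin(TY)
X=q[...,0]*c+q[...,1]*s; Y=-q[...,0]*s+q[...,1]*c; Z=P[...,2]
m=(Z>.085)&(Z<.112)&(d>0)
b=m&(X>.02)&(X<.1)&(Y>-.02)&(Y<.04)
print('tip x',np.sort(X[b])[-8:])
pts=[]
for x in np.arange(.036,.071,.004):
    g=b&(X>x)&(X<x+.004); pts.append((x+.002,Y[g].min(),Y[g].max(),np.percentile(Z[g],98)))
print(np.round(np.array(pts)*1e3,1))
l=m&(abs(Y)<.022)&(X>-.01)&(X<.018)&(Z>.095)
print('leg x',np.percentile(X[l],[1,99]),'top z near/far',[(round(x,3),float(np.median(Z[l&(X>x)&(X<x+.004)]))) for x in(-.006,-.002,.002,.006)])
w=(X>.09)&(X<.115)&(abs(Y)<.04)&(d>0)
for x in np.arange(.095,.112,.001):
    g=w&(X>=x)&(X<x+.001); print('%.0f:%.1f'%(x*1e3,np.median(Z[g])*1e3) if g.any() else '-',end=' ')
```

```text
tip x [0.08152773 0.08154803 0.08154976 0.08156985 0.08157139 0.08160675
 0.08161456 0.08167539]
[[ 38.    3.8  21.6 103. ]
 [ 42.    3.7  21.4 102.9]
 [ 46.    3.7  21.1 103.1]
 [ 50.    3.7  21.6 103. ]
 [ 54.    3.6  21.3 103.1]
 [ 58.    3.6  20.9 103. ]
 [ 62.    3.5  21.4 103.2]
 [ 66.    3.5  21.1 103.2]
 [ 70.    3.5  20.8 103.2]]
leg x [-0.00945241  0.01729214] top z near/far [(-0.006, 0.10216752650272673), (-0.002, 0.10213377754604186), (0.002, 0.10218467779202427), (0.006, 0.10218276574021418)]
95:30.2 96:30.2 97:30.3 98:30.2 99:30.1 100:29.9 - - 103:5.1 104:4.0 105:11.5 106:25.1 107:26.2 108:26.2 109:26.1 110:25.4 -
```

Run:
```python
from h import *
c,s=np.cos(TY),np.sin(TY)
def L(f):
    a,d,p=load(f); P=cloud(d,p); q=P[...,:2]-PK
    return q[...,0]*c+q[...,1]*s,-q[...,0]*s+q[...,1]*c,P[...,2],d>0
snap('top','t2'); snap('scene','s2')
for f in('wh','t2','s2'):
    X,Y,Z,ok=L(f)
    b=ok&(Z>.085)&(Z<.112)&(X>.034)&(X<.07)&(Y>-.02)&(Y<.04)
    if b.sum()>20:
        g=b&(Z>np.percentile(Z[b],97)-.0015)
        print(f,'thimble y',np.percentile(Y[b],[1,99]),'ridge y',np.median(Y[g]),b.sum())
    t=ok&(Z>.085)&(Z<.112)&(X>.03)&(X<.1)&(Y>-.02)&(Y<.04)
    if t.any(): print('  tip',np.percentile(X[t],99.7))
    l=ok&(Z>.095)&(Z<.108)&(X>-.005)&(X<.009)&(abs(Y)<.05)
    if l.any(): print('  leg y',np.percentile(Y[l],[1,99]))
# pocket walls in y
for f in('wp','top0','s1'):
    X,Y,Z,ok=L(f)
    def edge(x0,x1,lo,hi):
        g=ok&(X>x0)&(X<x1)&(Y>lo)&(Y<hi); y=Y[g];z=Z[g]; fl=y[z<.021]
        return np.percentile(fl,[1,99])*1e3 if len(fl) else None
    t=ok&(Z>.012)&(Z<.05)&(abs(X)<.09)&(abs(Y)<.07)
    print(f,'channel',edge(.02,.045,-.01,.035),'box',edge(-.06,-.02,-.035,.035),'tray y',np.percentile(Y[t],[.2,99.8])*1e3)
print(r.get_obs()['ee_pos'],off(PK,TY,.0025,0))
```

```text
wh thimble y [0.00364224 0.02095767] ridge y 0.0124062567400053 3803
  tip 0.08144276881782975
  leg y [-0.03610692  0.03352104]
  leg y [-0.03740486 -0.00090152]
s2 thimble y [0.00543631 0.02255575] ridge y 0.013661177881510856 248
  tip 0.08307241942040794
  leg y [-0.03202012  0.02529109]
wp channel [ 3.9829975  24.19146145] box [-26.41503622  26.35411859] tray y [-59.24170939  59.215475  ]
top0 channel [ 6.39351966 25.08243487] box [-23.41271672  27.10058521] tray y [-59.41401103  59.67219461]
s1 channel [ 8.00781515 26.27890517] box [-21.97686313  28.68536354] tray y [-57.69456708  61.21142145]
[0.58613492 0.20166109 0.10001721] [0.58601799 0.20199326]
```

Wrist and scene agree that the held micrometer sits about 1.6 mm toward −y, 0.8 mm toward −x and about 0.5° off in yaw. I'll correct that, come down close and check again.

Run:
```python
from h import *
y2=TY+np.radians(.5); t=off(PK,TY,.0025+.0008,.0012)
r.move_straight([*t,.052],attitude=quat(y2,0),rate=.06); r.sleep(.3)
snap('wrist','wl'); o=r.get_obs(); print(o['ee_pos']-np.array([*t,.052]),o['wrist_force'],o['time_s'])
a,d,p=load('wl'); P=cloud(d,p); q=P[...,:2]-PK; c,s=np.cos(TY),np.sin(TY)
X=q[...,0]*c+q[...,1]*s; Y=-q[...,0]*s+q[...,1]*c; Z=P[...,2]
b=(Z>.037)&(Z<.064)&(d>0)&(X>.034)&(X<.1)&(Y>-.01)&(Y<.04)
print('tip',np.percentile(X[b],99.7))
for x in(.036,.05,.064):
    g=b&(X>x)&(X<x+.006); print(x,np.percentile(Y[g],[1,99]),np.percentile(Z[g],98))
k=(Z<.032)&(Z>.028)&(d>0)&(abs(Y)<.05)&(X>.08)&(X<.103); print('foam +x edge',np.percentile(X[k],[99,99.8]))
f=(Z<.021)&(d>0)&(Y>0)&(Y<.03)&(X>.03)&(X<.1); print('pocket floor',f.sum(),np.percentile(X[f],99) if f.any() else 0,np.percentile(Y[f],[1,99]) if f.any() else 0)
e=(d>0)&(abs(X)<.1)&(Z>.02)&(Z<.028); print('tray y',np.percentile(Y[e&(Y<-.05)&(Y>-.07)],1),np.percentile(Y[e&(Y>.05)&(Y<.07)],99))
```

```text
[1.52777744e-04 3.34571269e-05 3.19591400e-04] [-0.72198493 -0.02177088 -3.00862448] 12.3833
tip 0.08252552292975453
0.036 [0.0061319  0.02368026] 0.05540476702896149
0.05 [0.00611688 0.02357656] 0.05540702075569694
0.064 [0.00612741 0.02343897] 0.05549859635989031
foam +x edge [0.10012976 0.10032669]
pocket floor 589 0.08433824518588365 [0.00395607 0.00953234]
tray y -0.0595013092161023 0.05986690622065571
```

View pics/wl.png

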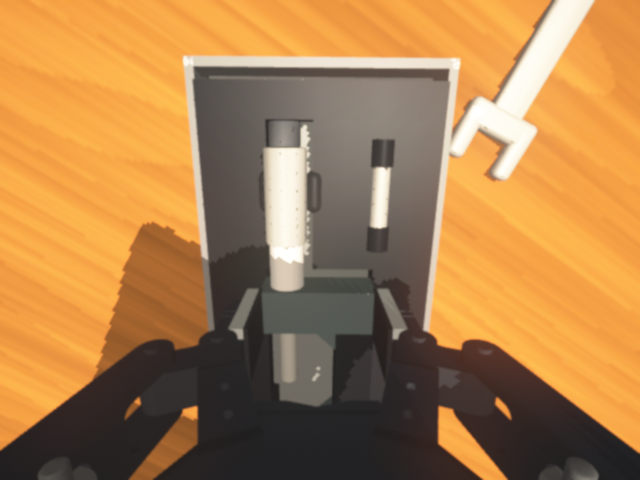

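Close up, the barrel tip at (284,122) sits inside the channel end. The thimble is about 0.7 mm too far toward +y and x is good. I'll correct and lower with force monitoring.

Run:
```python
from h import *
t=off(PK,TY,.0025+.001,.0004)
r.move_straight([*t,.049],rate=.03); r.sleep(.2); f0=r.get_obs()['wrist_force'][2]
for z in np.arange(.048,.0385,-.001):
    r.move_straight([*t,z],rate=.02); r.sleep(.1); o=r.get_obs()
    print('%.3f %.4f'%(z,o['ee_pos'][2]),np.round(o['wrist_force'],1),np.round(o['moment'],2))
    if o['wrist_force'][2]-f0>9: break
print(o['time_s'])
snap('wrist','wi')
```

```text
0.048 0.0480 [ 0.2 -0.3 -2.7] [ 0.03 -0.09  0.01]
0.047 0.0470 [-0.6  0.5 -3.3] [ 0.08 -0.08  0.03]
0.046 0.0460 [-0.8 -0.4 -4.8] [ 0.05 -0.08 -0.04]
0.045 0.0450 [-0.5 -0.1 -4. ] [ 0.02 -0.05  0.06]
0.044 0.0439 [ 0.1 -0.2 -1.7] [ 0.09 -0.07  0.03]
0.043 0.0430 [-0.3 -0.2 -2.8] [ 0.02 -0.07  0.03]
0.042 0.0420 [-0.2  0.5 -3.1] [ 0.   -0.03 -0.  ]
0.041 0.0411 [-0.5 -0.1 -3. ] [ 0.13 -0.09 -0.03]
0.040 0.0404 [-0.1  0.9  0.1] [ 0.15 -0.07 -0.02]
0.039 0.0395 [0.9 1.3 2.3] [ 0.21 -0.01  0.  ]
16.3333
```

```bash
cat >> h.py <<'E'
def press(x,y,zs=.052,zend=.040,fmax=28):
    t=off(PK,TY,x+.0008,y); r.goto([*t,.085],PQ); r.move_straight([*t,zs],rate=.08); r.sleep(.15)
    f0=r.get_obs()['wrist_force'][2]; log=[]
    for z in np.arange(zs-.001,zend-1e-6,-.0007):
        r.move_straight([*t,z],rate=.02); r.sleep(.06); o=r.get_obs(); f=o['wrist_force'][2]-f0; log.append('%.1f/%.1f:%.1f'%(z*1e3,o['ee_pos'][2]*1e3,f))
        if f>fmax: break
    print(' '.join(log)); r.move_straight([*t,.075],rate=.12)
E
python3 - <<'E'
from h import *
t=r.get_obs()['ee_pos']; r.command_gripper(.07); r.move_straight([t[0],t[1],.085],rate=.1); r.command_gripper(0,force=30); print(r.get_obs()['finger_gap'])
press(-.070,0); press(.052,.014)
print(r.get_obs()['time_s'])
E
```

```text
5.955191762431186e-05
51.0/51.2:-0.6 50.3/50.3:0.2 49.6/49.5:-0.1 48.9/48.9:-0.7 48.2/48.2:1.3 47.5/47.6:1.4 46.8/46.6:-0.6 46.1/46.1:-0.0 45.4/45.7:3.0 44.7/45.1:5.9 44.0/44.6:6.7 43.3/44.0:6.5 42.6/43.2:5.7 41.9/42.7:8.1 41.2/42.6:11.1 40.5/42.4:13.8
51.0/51.2:0.2 50.3/50.3:-0.0 49.6/49.6:0.1 48.9/48.8:0.5 48.2/48.2:0.9 47.5/47.7:2.0 46.8/47.0:2.4 46.1/46.2:2.1 45.4/45.4:2.0 44.7/44.7:1.2 44.0/43.6:1.9 43.3/42.8:-0.3 42.6/42.4:0.0 41.9/42.0:2.0 41.2/41.9:5.2 40.5/41.8:8.7
31.125
```

Run:
```python
from h import *
press(-.070,0,zs=.045,zend=.0385)
t=off(PK,TY,.0025,0); r.goto([*t,.22],PQ); r.sleep(.3); a,d,p=snap('wrist','wf'); print(r.get_obs()['time_s'])
P=cloud(d,p); q=P[...,:2]-PK; c,s=np.cos(TY),np.sin(TY)
X=q[...,0]*c+q[...,1]*s; Y=-q[...,0]*s+q[...,1]*c; Z=P[...,2]; ok=(d>0)&(Z<.08)
def z(x0,x1,y0,y1,pc=50):
    g=ok&(X>x0)&(X<x1)&(Y>y0)&(Y<y1); return g.sum(),np.percentile(Z[g],pc) if g.any() else 0
print('foam',z(-.09,.09,-.05,-.035),'frame',z(-.077,-.068,-.02,.02),'leg2',z(-.003,.008,-.02,.02),'thimble',z(.04,.065,.012,.016),z(.04,.065,.012,.016,90))
cv2.imwrite('pics/wfc.png',a[60:360,150:500,::-1])
```

```text
44.0/44.1:0.4 43.3/43.3:0.1 42.6/42.6:-0.0 41.9/42.1:1.0 41.2/42.0:5.8 40.5/42.0:9.5 39.8/41.9:14.1 39.1/41.9:17.7
36.4417
foam (np.int64(2790), np.float64(0.030227972531612746)) frame (np.int64(80), np.float64(0.03391488905234352)) leg2 (np.int64(463), np.float64(0.03414797680614179)) thimble (np.int64(117), np.float64(0.033774996540726576)) (np.int64(117), np.float64(0.03483496236186644))
```

View pics/wfc.png

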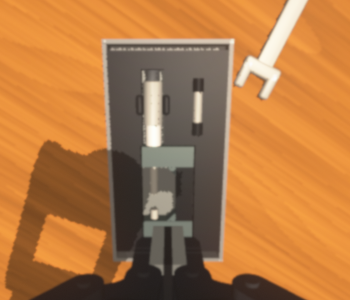

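The micrometer is seated in its pocket, with the barrel at (152,105) and the frame at (168,190). The frame and thimble tops are both 3.7 mm above the foam (about 4 mm is home), and the arm is clear.

```bash
python3 -c "
from h import *
print(r.hand_in())"
```

```text
the job is handed in; nothing more can be done
None
```

The micrometer is pressed home at both ends, frame and thimble, in the foam pocket and let go; the job was handed in about 36 s into the 64 s limit, with no verdict returned.

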